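# Close up the tea-box row: push the rack's follower until it clicks into its notch

### The arm

A 6-joint arm with a two-finger parallel gripper is mounted at the origin on a cart in front of the work surface, level with it; the furniture and walls round the work are solid. World frame = base frame: x ahead of the robot, y to its left, z up, the work surface at z = 0. Lengths are in m, angles in rad, forces in N, time in s.
With the tool pointing down it reaches from about 0.275 to 0.825 m from the base axis. Payload 5.2 kg.
Tool frame: the origin (TCP) lies midway between the tips of the shut fingers; the grasp point (between the pads) lies 19 mm behind it; z points along the fingers, y is the line along which they close (so a half turn about z gives the same grasp; the last joint's range is limited). The gripper opens to 93 mm and grips with 3 to 60 N. Pads are 15 mm wide; open, the fingers measure 128 mm over their backs; the gripper's body (75 mm by 188 mm) begins 65 mm behind the grasp point.
Start: joints at [0.99, 0.259, 1.535, -0, 1.348, -0.203], TCP at [0.203, 0.511, 0.219] pointing down, gripper open.
Joint ranges: [-3.14, 3.14], [-0.91, 2.08], [0.19, 2.58], [-1.22, 4.36], [0.22, 2.71], [-3.12, 3.12]. Speed limits (rad/s): [2.57, 2.57, 3.14, 3.14, 3.14, 3.14].

### API

Orientations are given as a rotation vector (axis times angle).
In Python, from plant import robot gives the robot as it stands.
- The arm moves only by the shell command python3 -m creep 'ROWS' [FORCE]. ROWS is JSON, a list of rows, each a list of 3 entries, a list of its own where there are three numbers: the opening, from 0 (shut) to 1 (fully open), then the shift along the tool's x, y, z in units of 0.4 m (1.0 is 0.4 m), then the turn, a rotation vector about the tool's x, y, z in units of 180 degrees (1.0 is 180 degrees). A call has 1 to 10 rows; each row is the pose to reach, as a shift and turn from the pose commanded when the call began, along the tool's axes at that moment, turning the shorter way round; what a row does not reach only later rows make up. A row lasts 1/10 s, in which the tool goes at most 50 mm and 8.59 degrees, less where a joint would pass 70% of its speed; a pose out of reach is approached as far as the arm can. A call with a number of a shift or a turn outside -1 to 1 is refused whole. A call with a gripper value outside its range is refused whole. The fingers move at their own pace and stop on an object; FORCE is the grip in N (left out, the last holds). Time passes only in rows, so rows that repeat a pose let the fingers close. It gives the time, the measured TCP pose, the force, the opening and the grip force at its end, in the units of the state.
- robot.get_state(): the state, without advancing time (a new reading comes with each control period).
- robot.read_camera(name): name is "scene" or "top"; returns the picture (384x512x3 uint8, blue, green, red); there is no depth.
- robot.camera_info(name): a dict with "camera_matrix" (3x3 intrinsics, pixels), "k1" (the pictures are not rectified: a ray, as slopes to the right and down, at radius r is drawn at 1 + k1 r^2 times it, then the intrinsics apply), "R" (3x3) and "t" (3): a world point X has camera coordinates R X + t. Camera axes: x right, y down, z forward; pixel columns grow to the right and rows downward; lengths in m; the calibration is good to about 2 mm. A picture is of the moment at which its call begins. camera_info takes no time and is no camera call.
- robot.close_job(): hands the job in; it is judged then, once.
The state is a dict: "clock": time; "q": joint angles; "joint_vel": joint speeds; "tau": joint torques, N m; "position": TCP position; "tcp_rot": TCP orientation; "contact_force": force on the tool from outside, world axes, zero at the start; "torque": the same for the moment, N m; "gripper_width": opening from 0.0 (shut) to 1.0 (fully open); "grasp_force": force on a finger pad.
Only numpy, scipy, OpenCV 4.12 (cv2) and the standard library are available. Lean on these libraries where they do the work, as an engineer would, in place of code of your own. Each camera call takes 0.05 s, during which the arm holds its last target. There are 200 camera calls.

### The job

Close up the row of tea boxes: with the fingertips, push the rack's sliding follower along its channel towards the end plate until its spring pin clicks into the notch between the two ribs, and stop there, pin down in the notch. Push on the follower only, do not touch or lift the tea boxes or ram them against the end plate, and leave the tub, jar and bottle beside the rack where they are.

Things in the scene. Friction and masses are not known exactly. Their poses are not given: they have to be found in the camera images.
- rack: fixed grey rack lying on the desk: a base plate 166 x 400 mm, 10 mm thick, with a straight channel 107 mm wide along its y axis between two 14 mm high aluminium lips (tops 24 mm above the desk). Origin at desk level on the channel's centre line, half way along; its y axis points along the channel from the follower to the end plate (mostly to the robot's left), its x axis across the channel away from the robot. The base reaches from x = -101 to x = +65 mm.
- follower (a joint): travel in m of the follower along the rack's +y axis, 0 to 0.235; at 0 its front face is at rack y = -0.170. It cannot be lifted and stays where it is left. Friction about 1.5 N, plus up to 2 N for the boxes pushed. It can be pushed right through the notch and over the second rib: then it is too far.
- follower_push (a point): middle of the follower's flat rear face, where to push it (towards the rack's +y axis), 55 mm above the desk. The follower is a grey upright plate 100 mm wide across the channel, 10 mm thick (this point is 10 mm behind the front face that meets the boxes), from 13 to 87 mm above the desk. Behind the plate its foot reaches 40 mm back (top 20 mm above the desk), with a 12 mm high rib along each side (tops 30 mm above the desk) 90 mm apart; nothing stands above the foot.
- follower_pin (a point): where the tip of the follower's spring pin lies when it is down, 13.5 mm above the desk, beside the channel on the robot's side (rack x = -76 mm), 20 mm behind the follower's front face. The upright pin with its black button top (15 mm wide, top about 60 mm above the desk) stands in a steel barrel 18 mm wide on an arm of the follower.
- plunger (a joint): height in m of the spring pin above its lowest place: 0 down (on the plain strip or in the notch), about 0.003 on a rib's crest. Climbing a rib takes about 7 to 12 N of push, most at the foot, 15 mm before the notch's middle; past the crest the resistance vanishes and the pin draws the follower into the notch. Pushed on, resistance returns at once as it meets the second rib.
- notch (a point): middle of the notch, 13.5 mm above the desk: the gap between two round ribs (8 mm before and 8 mm past this point along the rack's y axis, 3.5 mm high) that cross the full width of the 16 mm wide aluminium strip beside the channel (the two round screw heads on it lie nearer the end plate). The pin is in the notch when follower_pin is within about 2 mm of this point. The strip is one piece with the end plate.
- end_stop: fixed aluminium end plate, 100 mm wide, 6 mm thick, to 77 mm above the desk, across the channel, with the notched strip; it may sit at different places along the rack. Origin at desk level in the middle of the plate's face towards the boxes; axes as the rack's. With the pin in the notch the follower's front face is 136 mm from it, 12 mm more than the length of the two boxes.
- tea_box_a: loose tea box next to the follower, 100 mm across the channel, 62 mm along it, 82 mm high, about 0.12 kg; origin at the middle of its underside, standing on the rack's base 10 mm above the desk.
- tea_box_b: the same box, the one next to the end plate, standing some centimetres from the first.
- sugar_tub: white tub with a pale lid, 66 mm wide, 54 mm high, loose on the desk beyond the rack; origin at the middle of its underside.
- small_jar: small dark jar, 42 mm wide, 58 mm high, loose on the desk beyond the rack; origin at the middle of its underside.
- pill_bottle: white bottle, 41 mm wide, 73 mm high, loose on the desk between rack and robot; origin at the middle of its underside.
Mind the look-alikes: they are no part of the job. What is shaped like the tea_box_b but orange is not meant. Leave any pink look-alike of the tea_box_a alone.

How it is judged:
By the outcome, as a careful person would: the job done as asked, in the order asked, and still so for the second after the job is handed in, with the robot touching nothing.
It also fails if it takes over 51 s, if anything falls off the work surface, if the arm or the gripper's body presses on something with over 40 N, if the wrist force passes 120 N, or if a joint passes its speed limit or range.

## Working session

There is one attempt and no reset: what is moved stays moved. The work goes in short steps, Python scripts to look and compute and a shell command to move; the robot and the scene stay as the last step left them, time stands still between calls to the robot, and variables do not carry over. Pictures are saved under pics/ and viewed, at most 10 in all, crops included, and the job is handed in when it is done.

```bash
ls; mkdir -p pics; python3 - <<'E'
from plant import robot
import cv2
for n in("scene","top"):
    cv2.imwrite(f"pics/{n}0.png",cv2.resize(robot.read_camera(n),(800,600),interpolation=cv2.INTER_CUBIC)); print(robot.camera_info(n))
s=robot.get_state();print(s)
E
```

```text
pics
{'camera_matrix': array([[429.25005262,   0.        , 248.01658623],
       [  0.        , 429.25005262, 184.01880023],
       [  0.        ,   0.        ,   1.        ]]), 'k1': -0.10072796252389178, 'R': array([[ 0.46024797, -0.8877695 ,  0.00609186],
       [-0.56134776, -0.29632288, -0.77271045],
       [ 0.68779394,  0.35221877, -0.63472942]]), 't': array([-0.43604217,  0.28207438,  0.94640825])}
{'camera_matrix': array([[377.76035218,   0.        , 255.2398073 ],
       [  0.        , 377.76035218, 188.70251053],
       [  0.        ,   0.        ,   1.        ]]), 'k1': -0.05088895774431543, 'R': array([[-0.00295548, -0.99998212,  0.0051985 ],
       [-0.98154182,  0.00190681, -0.19123813],
       [ 0.1912248 , -0.00566775, -0.9815299 ]]), 't': array([-0.19756961,  0.54988464,  1.05635489])}
{'clock': 0.1, 'q': array([ 9.90195912e-01,  2.59298112e-01,  1.53592179e+00, -1.05212577e-05,
        1.34801124e+00, -2.02819455e-01]), 'joint_vel': array([ 0.00073059, -0.00039223, -0.00210705, -0.00137303,  0.0010905 ,
       -0.00113428]), 'tau': array([ 2.26504759e-03, -4.38203502e+01, -2.84643674e+01,  7.21750036e-02,
        3.62815673e-02, -7.35544745e-05]), 'position': array([0.20259964, 0.51081725, 0.21790659]), 'tcp_rot': array([-5.89774977e-01, -3.08510840e+00,  2.38447205e-03]), 'contact_force': array([0.00413755, 0.1589739 , 0.30780043]), 'torque': array([ 0.03133517, -0.04091688,  0.009481  ]), 'grasp_force': 0.0, 'gripper_width': 0.9977290066684266}
```

View pics/scene0.png

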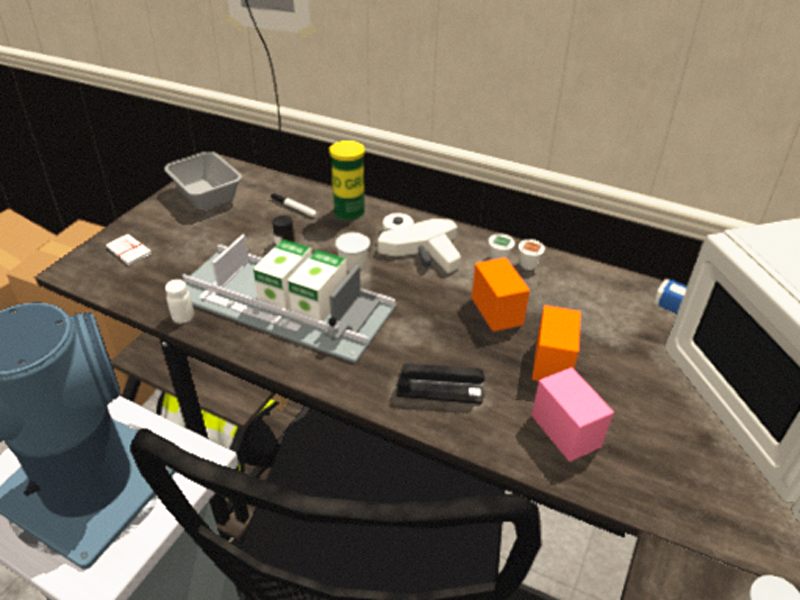

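View pics/top0.png

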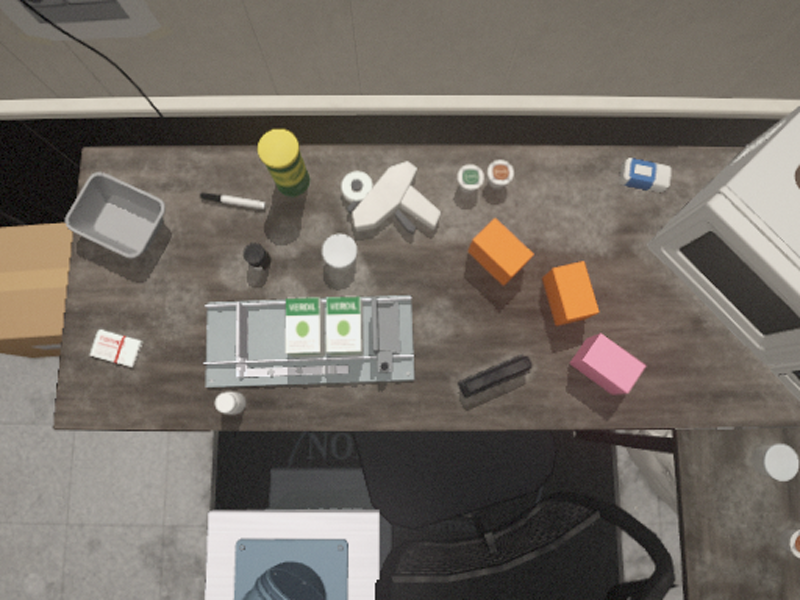

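```bash
cat > h.py <<'E'
import numpy as np, cv2
from plant import robot
def ray(n,px):
    c=robot.camera_info(n); K=c["camera_matrix"]
    # k1 only: OpenCV's radial model
    p=cv2.undistortPoints(np.array([[px]],float),K,np.array([c["k1"],0,0,0.]))[0,0]
    R=np.array(c["R"]);t=np.array(c["t"])
    return -R.T@t, R.T@np.array([p[0],p[1],1])
def onz(n,px,z):
    o,d=ray(n,px); return o+d*(z-o[2])/d[2]
def proj(n,X):
    c=robot.camera_info(n)
    return cv2.projectPoints(np.array(X,float).reshape(-1,1,3),cv2.Rodrigues(np.array(c["R"]))[0],np.array(c["t"]),c["camera_matrix"],np.array([c["k1"],0,0,0.]))[0][:,0]
E
python3 - <<'E'
from h import *
im=robot.read_camera("top"); cv2.imwrite("pics/topraw.png",im)
a=cv2.resize(im[186:252,128:268],None,fx=5.5,fy=5.5,interpolation=cv2.INTER_CUBIC)
cv2.imwrite("pics/t1.png",a)
im=robot.read_camera("scene")
a=cv2.resize(im[145:230,115:258],None,fx=5.5,fy=5.5,interpolation=cv2.INTER_CUBIC)
cv2.imwrite("pics/s1.png",a)
B=lambda u,v:(u/1.5625,v/1.5625)
for p in [(206,303),(411,297),(207,387),(413,382)]: print(onz("top",B(*p),.01))
E
```

```text
[0.5423627  0.17837212 0.01      ]
[ 0.55355788 -0.2229795   0.01      ]
[0.37954517 0.16718509 0.01      ]
[ 0.38883734 -0.22567529  0.01      ]
```

View pics/t1.png

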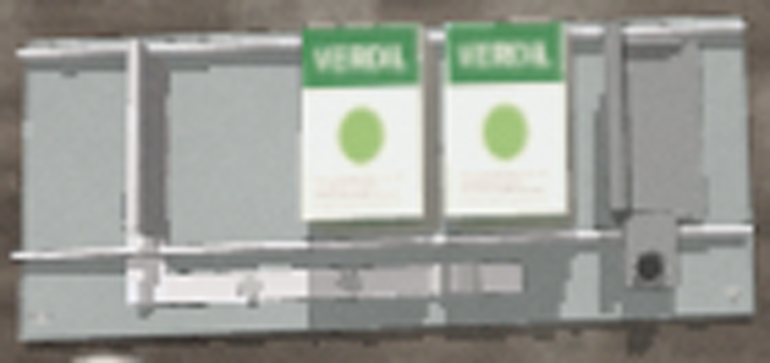

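View pics/s1.png

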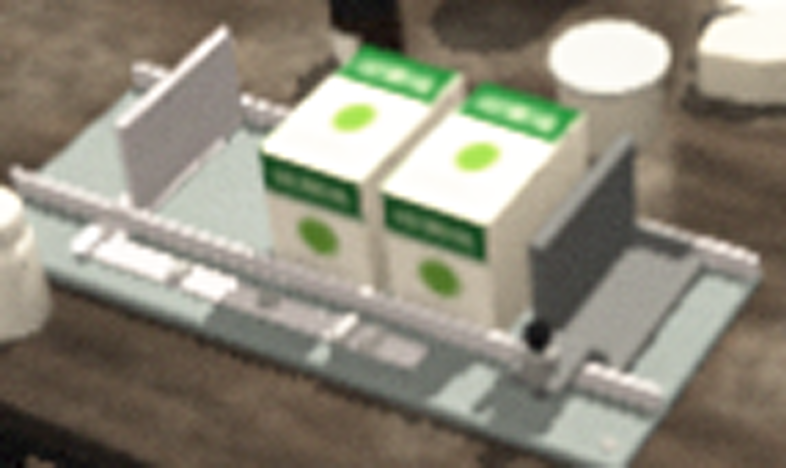

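```bash
cat >> h.py <<'E'
def T(x,y): return (128+(x+.5)/5.5-.5,186+(y+.5)/5.5-.5)
def S(x,y): return (115+(x+.5)/5.5-.5,145+(y+.5)/5.5-.5)
E
python3 - <<'E'
from h import *
np.set_printoptions(precision=4,suppress=True)
f=[onz("top",T(*p),.024) for p in[(18,52),(745,24),(12,257),(752,231)]]
y1=f[0]-f[1];y2=f[2]-f[3]
print(f,np.arctan2(-y1[0],y1[1]),np.arctan2(-y2[0],y2[1]))
a=np.mean([np.arctan2(-y[0],y[1]) for y in(y1,y2)])
ey=np.array([-np.sin(a),np.cos(a),0]);ex=np.array([np.cos(a),np.sin(a),0])
L=lambda P:(round(P@ex,4),round(P@ey,4))
print("a",a)
for n,c,p,z in [("baseL","top",(20,200),.01),("baseR","top",(752,280),.01),("bottom edge","top",(20,340),.01),("bottomR","top",(755,315),.01),
 ("lip far","top",(18,52),.024),("lip near","top",(12,257),.024),
 ("fol front top","top",(607,30),.087),("fol front bot","top",(611,215),.087),("fol rear","top",(628,205),.087),("foot rear","top",(702,180),.02),
 ("end face","top",(140,60),.077),("end face2","top",(141,235),.077),("end outer","top",(128,60),.077),("end base","top",(167,100),.01),
 ("pin","top",(650,266),.06),("rib","top",(447,278),.016),("rib2","top",(477,276),.016),
 ("pin","scene",(539,332),.06),("fol rear top near","scene",(545,250),.087),("fol front top near","scene",(532,243),.087),("fol front top far","scene",(620,135),.087),
 ("rib1s","scene",(340,325),.016),("end face top near","scene",(128,125),.077),("end base near","scene",(143,205),.01)]:
  X=onz(c,T(*p) if c=="top" else S(*p),z);print(n,c,X,L(X))
E
```

```text
[array([0.5364, 0.1766, 0.024 ]), array([ 0.5513, -0.2226,  0.024 ]), array([0.4241, 0.1733, 0.024 ]), array([ 0.4378, -0.2256,  0.024 ])] 0.037286790857264676 0.03426630555991949
a 0.03577654820859208
baseL top [0.4564 0.1753 0.01  ] (np.float64(0.4624), np.float64(0.1588))
baseR top [ 0.4125 -0.2258  0.01  ] (np.float64(0.4041), np.float64(-0.2404))
bottom edge top [0.3803 0.171  0.01  ] (np.float64(0.3862), np.float64(0.1573))
bottomR top [ 0.3936 -0.2273  0.01  ] (np.float64(0.3852), np.float64(-0.2413))
lip far top [0.5364 0.1766 0.024 ] (np.float64(0.5424), np.float64(0.1573))
lip near top [0.4241 0.1733 0.024 ] (np.float64(0.4301), np.float64(0.158))
fol front top top [ 0.5362 -0.1495  0.087 ] (np.float64(0.5305), np.float64(-0.1686))
fol front bot top [ 0.4404 -0.1521  0.087 ] (np.float64(0.4347), np.float64(-0.1678))
fol rear top [ 0.4455 -0.1607  0.087 ] (np.float64(0.4395), np.float64(-0.1766))
foot rear top [ 0.4659 -0.1988  0.02  ] (np.float64(0.4585), np.float64(-0.2153))
end face top [0.5226 0.0946 0.077 ] (np.float64(0.5257), np.float64(0.0759))
end face2 top [0.4314 
[... 342 characters left out ...]
p.float64(-0.0757))
rib2 top [ 0.4145 -0.0772  0.016 ] (np.float64(0.4115), np.float64(-0.092))
pin scene [ 0.4122 -0.1718  0.06  ] (np.float64(0.4058), np.float64(-0.1864))
fol rear top near scene [ 0.439  -0.1605  0.087 ] (np.float64(0.433), np.float64(-0.1761))
fol front top near scene [ 0.4406 -0.1522  0.087 ] (np.float64(0.4349), np.float64(-0.1679))
fol front top far scene [ 0.5352 -0.1475  0.087 ] (np.float64(0.5296), np.float64(-0.1666))
rib1s scene [ 0.4099 -0.0524  0.016 ] (np.float64(0.4078), np.float64(-0.067))
end face top near scene [0.4338 0.0917 0.077 ] (np.float64(0.4368), np.float64(0.0762))
end base near scene [0.4455 0.1039 0.01  ] (np.float64(0.4489), np.float64(0.0879))
```

```bash
cat >> h.py <<'E'
from scipy.spatial.transform import Rotation as Ro
a=0.03577654820859208
ey=np.array([-np.sin(a),np.cos(a),0]);ex=np.array([np.cos(a),np.sin(a),0])
def W(x,y,z): return x*ex+y*ey+np.array([0,0,z])
Rt=Ro.from_matrix(np.c_[-ey,-ex,[0,0,-1]])
Rt=[Rt,Rt*Ro.from_euler('z',np.pi)]
def go(P):
    s=robot.get_state();R=Ro.from_rotvec(s["tcp_rot"]);d=R.inv().apply(P-s["position"])/.4
    tr=min([(R.inv()*r).as_rotvec()/np.pi for r in Rt],key=np.linalg.norm)
    F=s["contact_force"]
    print("shift",d.round(4),"turn",tr.round(4),"t",s["clock"],"L",[round(float(s["position"]@v),4) for v in(ex,ey)],s["position"].round(4),"F",(F@ey).round(2),(F@ex).round(2),F[2].round(2),"q6",s["q"][5].round(2))
E
python3 -c "
from h import *
go(W(.486,-.207,.20))"
```

```text
shift [-1.3208 -1.3597  0.0465] turn [-3.000e-04  1.000e-04  3.683e-01] t 0.2 L [0.2208, 0.5034] [0.2027 0.5109 0.2182] F 0.32 0.48 -0.27 q6 -0.2
```

```bash
python3 -m creep '[[0,[-0.66,-0.68,0.02],[0,0,0.368]],[0,[-0.66,-0.68,0.02],[0,0,0.368]],[0,[-0.66,-0.68,0.02],[0,0,0.368]],[0,[-0.66,-0.68,0.02],[0,0,0.368]],[0,[-0.66,-0.68,0.02],[0,0,0.368]],[0,[-0.66,-0.68,0.02],[0,0,0.368]],[0,[-0.66,-0.68,0.02],[0,0,0.368]],[0,[-0.66,-0.68,0.02],[0,0,0.368]],[0,[-0.66,-0.68,0.02],[0,0,0.368]],[0,[-0.66,-0.68,0.02],[0,0,0.368]]]' 20; python3 -c "
from h import *
go(W(.486,-.207,.20))"
```

```text
clock: 1.2
position: [0.3479, 0.1608, 0.2106]
tcp_rot: [-2.181, -2.261, -0.0]
contact_force: [0.2, 0.8, 0.9]
gripper_width: 0.188
grasp_force: 0.0
shift [-0.8881  0.3313  0.0259] turn [-0.0001 -0.0002  0.    ] t 1.2 L [0.3534, 0.1482] [0.3479 0.1608 0.2106] F 0.82 0.27 0.86 q6 0.1
```

```bash
python3 -m creep '[[0,[-0.89,0.33,0.025],[0,0,0]],[0,[-0.89,0.33,0.025],[0,0,0]],[0,[-0.89,0.33,0.025],[0,0,0]],[0,[-0.89,0.33,0.025],[0,0,0]],[0,[-0.89,0.33,0.025],[0,0,0]],[0,[-0.89,0.33,0.025],[0,0,0]],[0,[-0.89,0.33,0.025],[0,0,0]],[0,[-0.89,0.33,0.025],[0,0,0]],[0,[-0.89,0.33,0.025],[0,0,0]],[0,[-0.89,0.33,0.025],[0,0,0]]]'; python3 -c "
from h import *
go(W(.486,-.207,.042))"
```

```text
clock: 2.2
position: [0.4932, -0.1883, 0.2]
tcp_rot: [-2.177, -2.263, -0.0]
contact_force: [-0.3, 0.0, 0.9]
gripper_width: 0.006
grasp_force: 0.0
shift [-3.600e-03  2.000e-04  3.949e-01] turn [-0.0004 -0.0005  0.001 ] t 2.2 L [0.4861, -0.2058] [ 0.4932 -0.1883  0.2   ] F 0.02 -0.3 0.89 q6 -0.62
```

Descend halfway with a look, checking clearance to the plate.

```bash
python3 -m creep '[[0,[-0.01,0,0.1],[0,0,0]],[0,[-0.01,0,0.18],[0,0,0]],[0,[-0.01,0,0.22],[0,0,0]],[0,[-0.01,0,0.22],[0,0,0]]]'; python3 - <<'E'
from h import *
go(W(.486,-.207,.042))
a=cv2.resize(robot.read_camera("scene")[110:240,110:270],(738,600),interpolation=cv2.INTER_CUBIC)
cv2.imwrite("pics/s2.png",a)
E
```

```text
clock: 2.6
position: [0.4913, -0.1902, 0.1104]
tcp_rot: [-2.172, -2.261, 0.001]
contact_force: [-0.2, -0.1, -0.0]
gripper_width: 0.007
grasp_force: 0.0
shift [0.001  0.0054 0.1711] turn [-0.0015 -0.0012  0.0014] t 2.6 L [0.4842, -0.2077] [ 0.4913 -0.1902  0.1104] F -0.11 -0.24 -0.02 q6 -0.62
```

View pics/s2.png

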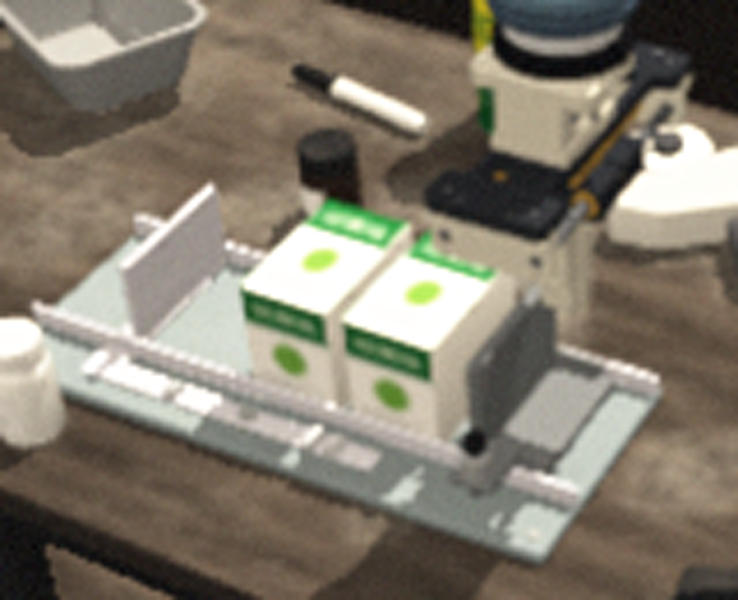

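```bash
python3 - <<'E'
from h import *
p=robot.get_state()["position"]
X=[p,W(.486,-.177,.087),W(.436,-.177,.087),W(.536,-.177,.087),W(.486,-.177,.024),p-[0,0,.0]+W(0,0,.06)]
print((proj("scene",X)-[110,110])*[738/160,600/130])
a=cv2.resize(robot.read_camera("top")[170:260,180:290],(733,600),interpolation=cv2.INTER_CUBIC)
cv2.imwrite("pics/t2.png",a)
print((proj("top",X)-[180,170])*[733/110,600/90])
E
```

```text
[[569.27577384 299.57437202]
 [522.81678965 317.85892922]
 [482.1396216  366.83973065]
 [561.1732689  271.70324757]
 [525.94604299 398.09405504]
 [567.6409905  215.32783507]]
[[483.83150112 232.87117514]
 [409.12004568 242.8018868 ]
 [412.92830387 360.68356558]
 [405.39784917 126.93632915]
 [413.45040662 263.21939063]
 [483.57865767 209.95360604]]
```

View pics/t2.png

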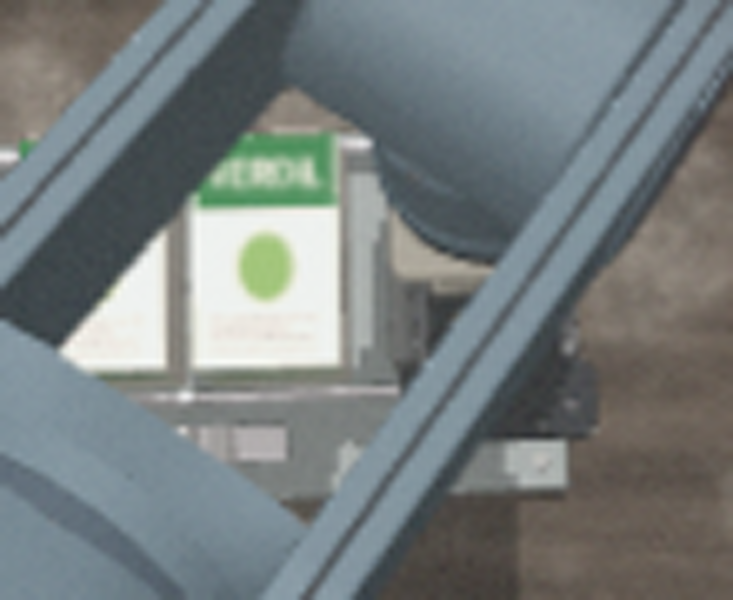

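The scene view shows the fingers at about (570,310), behind the plate top edge at (475–548, 365–305), and the top view agrees. That leaves roughly 22 mm of clearance, so I can descend.

```bash
python3 -m creep '[[0,[0,0.005,0.06],[0,0,0]],[0,[0,0.005,0.12],[0,0,0]],[0,[0,0.005,0.17],[0,0,0]],[0,[0,0.005,0.17],[0,0,0]]]'; python3 -c "
from h import *
go(W(.486,-.187,.042))"; python3 -m creep '[[0,[0.015,0,0],[0,0,0]],[0,[0.03,0,0],[0,0,0]],[0,[0.04,0,0],[0,0,0]],[0,[0.045,0,0],[0,0,0]]]';python3 -c "
from h import *
go(W(.486,-.187,.042))"
```

```text
clock: 3.1
position: [0.4944, -0.1925, 0.044]
tcp_rot: [-2.177, -2.261, 0.0]
contact_force: [0.3, 0.4, 0.5]
gripper_width: 0.013
grasp_force: 0.0
shift [ 0.0577 -0.0029  0.0051] turn [-0.0006 -0.0005  0.0007] t 3.1 L [0.4872, -0.2101] [ 0.4944 -0.1925  0.044 ] F 0.37 0.35 0.51 q6 -0.62
clock: 3.5
position: [0.4949, -0.1753, 0.0457]
tcp_rot: [2.178, 2.262, 0.001]
contact_force: [0.0, -0.4, -0.2]
gripper_width: 0.005
grasp_force: 0.0
shift [ 0.0148 -0.0058  0.0092] turn [0.0004 0.0003 0.0006] t 3.5 L [0.4883, -0.1929] [ 0.4949 -0.1753  0.0457] F -0.38 -0.01 -0.24 q6 -0.59
```

```bash
python3 -m creep '[[0,[0.01,0,0],[0,0,0]],[0,[0.02,-0.003,0],[0,0,0]],[0,[0.03,-0.003,0],[0,0,0]],[0,[0.04,-0.003,0],[0,0,0]],[0,[0.05,-0.003,0],[0,0,0]],[0,[0.06,-0.003,0],[0,0,0]]]';python3 -c "
from h import *
go(W(.486,-.187+.104,.042))";  python3 -m creep '[[0,[0.01,0,0],[0,0,0]],[0,[0.02,0,0],[0,0,0]],[0,[0.03,0,0],[0,0,0]],[0,[0.04,0,0],[0,0,0]],[0,[0.05,0,0],[0,0,0]],[0,[0.06,0,0],[0,0,0]]]';python3 -c "
from h import *
go(W(.486,-.187+.104,.042))"
```

```text
clock: 4.1
position: [0.4924, -0.1517, 0.0447]
tcp_rot: [2.18, 2.262, -0.0]
contact_force: [-0.5, -1.7, 0.7]
gripper_width: 0.004
grasp_force: 0.8
shift [ 0.2156 -0.0014  0.0067] turn [0.     0.0001 0.0003] t 4.1 L [0.4867, -0.1692] [ 0.4924 -0.1517  0.0447] F -1.72 -0.54 0.68 q6 -0.55
clock: 4.7
position: [0.4916, -0.1277, 0.0447]
tcp_rot: [2.18, 2.262, -0.0]
contact_force: [-0.2, -3.9, 1.5]
gripper_width: 0.005
grasp_force: 1.6
shift [ 0.1556 -0.0016  0.0067] turn [0.0001 0.0001 0.0003] t 4.7 L [0.4867, -0.1452] [ 0.4916 -0.1277  0.0447] F -3.9 -0.37 1.52 q6 -0.51
```

```bash
python3 -m creep '[[0,[0.01,0,0],[0,0,0]],[0,[0.02,0,0],[0,0,0]],[0,[0.03,0,0],[0,0,0]],[0,[0.04,0,0],[0,0,0]],[0,[0.05,0,0],[0,0,0]],[0,[0.06,0,0],[0,0,0]],[0,[0.07,0,0],[0,0,0]],[0,[0.08,0,0],[0,0,0]],[0,[0.09,0,0],[0,0,0]],[0,[0.1,0,0],[0,0,0]]]';python3 - <<'E'
from h import *
go(W(.486,-.187+.104,.042))
a=cv2.resize(robot.read_camera("scene")[145:230,115:258],None,fx=5.5,fy=5.5,interpolation=cv2.INTER_CUBIC)
cv2.imwrite("pics/s3.png",a)
E
```

```text
clock: 5.7
position: [0.4901, -0.0876, 0.0447]
tcp_rot: [2.18, 2.262, 0.0]
contact_force: [1.0, -2.3, 0.4]
gripper_width: 0.005
grasp_force: 1.5
shift [ 0.0552 -0.0017  0.0067] turn [0.0001 0.     0.0003] t 5.7 L [0.4867, -0.1051] [ 0.4901 -0.0876  0.0447] F -2.31 0.88 0.4 q6 -0.44
```

View pics/s3.png

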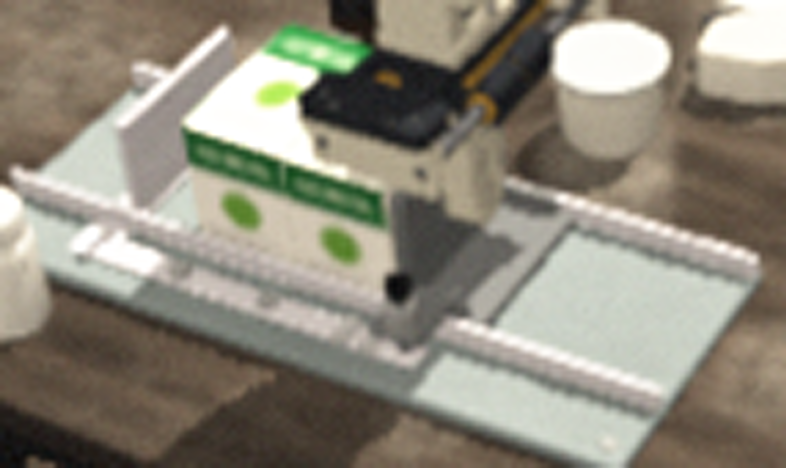

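```bash
s(){ python3 -c "
from h import *
go(W(.486,-.187+.104,.042))" | sed 's/.* t //'; }
python3 -m creep '[[0,[0.005,0,0],[0,0,0]],[0,[0.01,0,0],[0,0,0]]]' >/dev/null; s
python3 -m creep '[[0,[0.005,0,0],[0,0,0]],[0,[0.005,0,0],[0,0,0]]]' >/dev/null; s
python3 -m creep '[[0,[0.005,0,0],[0,0,0]],[0,[0.005,0,0],[0,0,0]]]' >/dev/null; s
python3 -m creep '[[0,[0.005,0,0],[0,0,0]],[0,[0.005,0,0],[0,0,0]]]' >/dev/null; s
python3 -m creep '[[0,[0.005,0,0],[0,0,0]],[0,[0.005,0,0],[0,0,0]]]' >/dev/null; s
```

```text
5.95 L [0.4866, -0.1014] [ 0.4899 -0.0839  0.0447] F -2.68 1.52 0.62 q6 -0.43
6.15 L [0.4866, -0.0991] [ 0.4898 -0.0816  0.0447] F -2.26 1.7 -0.23 q6 -0.43
6.35 L [0.4865, -0.0972] [ 0.4897 -0.0797  0.0447] F -1.56 1.13 0.85 q6 -0.42
6.55 L [0.4865, -0.0952] [ 0.4896 -0.0777  0.0446] F -1.85 0.9 1.49 q6 -0.42
6.75 L [0.4865, -0.0931] [ 0.4895 -0.0757  0.0447] F -2.5 1.26 0.3 q6 -0.42
```

```bash
s(){ python3 -c "
from h import *
go(W(.486,-.187+.104,.042))" | sed 's/.* t //'; }
python3 -m creep '[[0,[0.004,0,0],[0,0,0]],[0,[0.004,0,0],[0,0,0]]]' >/dev/null; s
python3 -m creep '[[0,[0.004,0,0],[0,0,0]],[0,[0.004,0,0],[0,0,0]]]' >/dev/null; s
python3 -m creep '[[0,[0.004,0,0],[0,0,0]],[0,[0.004,0,0],[0,0,0]]]' >/dev/null; s
```

```text
6.95 L [0.4866, -0.0918] [ 0.4895 -0.0744  0.0447] F -3.65 1.58 0.6 q6 -0.41
7.15 L [0.4866, -0.0909] [ 0.4895 -0.0735  0.0447] F -6.31 1.13 0.44 q6 -0.41
7.35 L [0.4866, -0.0892] [ 0.4895 -0.0718  0.0447] F -6.38 1.47 0.47 q6 -0.41
```

```bash
s(){ python3 -c "
from h import *
go(W(.486,-.187+.104,.042))" | sed 's/.* t //'; }
python3 -m creep '[[0,[0.003,0,0],[0,0,0]],[0,[0.003,0,0],[0,0,0]]]' >/dev/null; s
python3 -m creep '[[0,[0.003,0,0],[0,0,0]],[0,[0.003,0,0],[0,0,0]]]' >/dev/null; s
python3 -m creep '[[0,[0.003,0,0],[0,0,0]],[0,[0.003,0,0],[0,0,0]]]' >/dev/null; s
python3 -m creep '[[0,[0.003,0,0],[0,0,0]],[0,[0.003,0,0],[0,0,0]]]' >/dev/null; s
```

```text
7.55 L [0.4866, -0.0877] [ 0.4894 -0.0703  0.0447] F -4.61 0.22 0.73 q6 -0.4
7.75 L [0.4865, -0.0861] [ 0.4892 -0.0686  0.0447] F -3.91 0.52 1.56 q6 -0.4
7.95 L [0.4861, -0.0843] [ 0.4888 -0.0669  0.0445] F -1.8 0.44 0.34 q6 -0.4
8.15 L [0.4858, -0.0829] [ 0.4884 -0.0655  0.0443] F 0.94 -0.8 -0.29 q6 -0.4
```

```bash
s(){ python3 -c "
from h import *
go(W(.486,-.187+.104,.042))" | sed 's/.* t //'; }
python3 -m creep '[[0,[0.003,0,0],[0,0,0]],[0,[0.003,0,0],[0,0,0]]]' >/dev/null; s
python3 -m creep '[[0,[0.003,0,0],[0,0,0]],[0,[0.003,0,0],[0,0,0]]]' >/dev/null; s
python3 -m creep '[[0,[0.002,0,0],[0,0,0]],[0,[0.002,0,0],[0,0,0]]]' >/dev/null; s
python3 - <<'E'
from h import *
a=cv2.resize(robot.read_camera("scene")[175:220,155:215],(800,600),interpolation=cv2.INTER_CUBIC)
cv2.imwrite("pics/s4.png",a)
E
```

```text
8.35 L [0.4861, -0.082] [ 0.4887 -0.0646  0.0444] F 0.72 -0.82 -0.08 q6 -0.4
8.55 L [0.4864, -0.0811] [ 0.489  -0.0637  0.0446] F -0.68 -1.13 -0.32 q6 -0.39
8.75 L [0.4865, -0.0805] [ 0.489  -0.063   0.0446] F -0.31 -0.37 -0.75 q6 -0.39
```

View pics/s4.png

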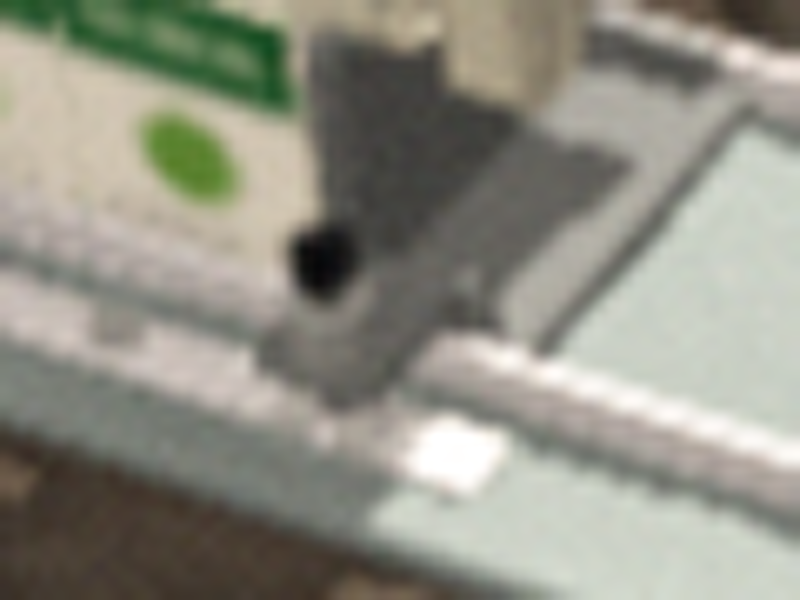

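```bash
python3 - <<'E'
from h import *
X=onz("scene",(155+323.5*.075-.5,175+258.5*.075-.5),.06);print(X@ex,X@ey, "start",onz("scene",S(539,332),.06)@ey)
E
s(){ python3 -c "
from h import *
go(W(.486,-.187+.104,.042))" | sed 's/.* t //'; }
python3 -m creep '[[0,[0.003,0,0],[0,0,0]],[0,[0.003,0,0],[0,0,0]]]' >/dev/null; s
python3 -m creep '[[0,[0.002,0,0],[0,0,0]],[0,[0.002,0,0],[0,0,0]]]' >/dev/null; s
```

```text
0.4048685377559728 -0.08172786789990809 start -0.18642235892445078
9.0 L [0.4865, -0.0793] [ 0.489  -0.0618  0.0446] F 0.1 -0.06 -0.24 q6 -0.39
9.2 L [0.4865, -0.0787] [ 0.489  -0.0612  0.0447] F -0.09 0.72 0.71 q6 -0.39
```

```bash
s(){ python3 -c "
from h import *
go(W(.486,-.187+.104,.042))" | sed 's/.* t //'; }
python3 -m creep '[[0,[0.002,0,0],[0,0,0]],[0,[0.002,0,0],[0,0,0]]]' >/dev/null; s
python3 -m creep '[[0,[0.002,0,0],[0,0,0]],[0,[0.002,0,0],[0,0,0]]]' >/dev/null; s
```

```text
9.4 L [0.4866, -0.0781] [ 0.4891 -0.0607  0.0447] F -3.97 -0.75 -0.0 q6 -0.39
9.6 L [0.4865, -0.0771] [ 0.489  -0.0597  0.0447] F -3.31 -1.5 -0.5 q6 -0.38
```

Resistance came back at the expected place, with the TCP at −0.078. I'll back off, lift and check.

```bash
python3 -m creep '[[0,[-0.02,0,0],[0,0,0]],[0,[-0.05,0,0],[0,0,0]],[0,[-0.06,0,0],[0,0,0]],[0,[-0.06,0,-0.1],[0,0,0]],[0,[-0.06,0,-0.2],[0,0,0]],[0,[-0.06,0,-0.3],[0,0,0]],[0,[-0.06,0,-0.4],[0,0,0]],[0,[-0.06,0,-0.4],[0,0,0]]]'; python3 -m creep '[[0,[-0.5,0,-0.2],[0,0,0]],[0,[-0.5,0,-0.2],[0,0,0]],[0,[-0.5,0,-0.2],[0,0,0]],[0,[-0.5,0,-0.2],[0,0,0]],[0,[-0.5,0,-0.2],[0,0,0]],[0,[-0.5,0,-0.2],[0,0,0]]]'; python3 - <<'E'
from h import *
t=cv2.resize(robot.read_camera("top")[186:252,128:268],None,fx=5.5,fy=5.5,interpolation=cv2.INTER_CUBIC)[:300]
s=cv2.resize(robot.read_camera("scene")[175:225,125:250],None,fx=6,fy=6,interpolation=cv2.INTER_CUBIC)
o=np.zeros((600,770,3),np.uint8);o[:300]=t;o[300:,:750]=s;cv2.imwrite("pics/f.png",o)
E
```

```text
clock: 10.4
position: [0.493, -0.0851, 0.2105]
tcp_rot: [2.174, 2.254, 0.007]
contact_force: [0.6, -0.4, 0.2]
gripper_width: 0.005
grasp_force: 0.0
clock: 11.0
position: [0.497, -0.2856, 0.2841]
tcp_rot: [-2.184, -2.258, -0.0]
contact_force: [0.0, 0.6, -0.0]
gripper_width: 0.005
grasp_force: 0.0
```

View pics/f.png

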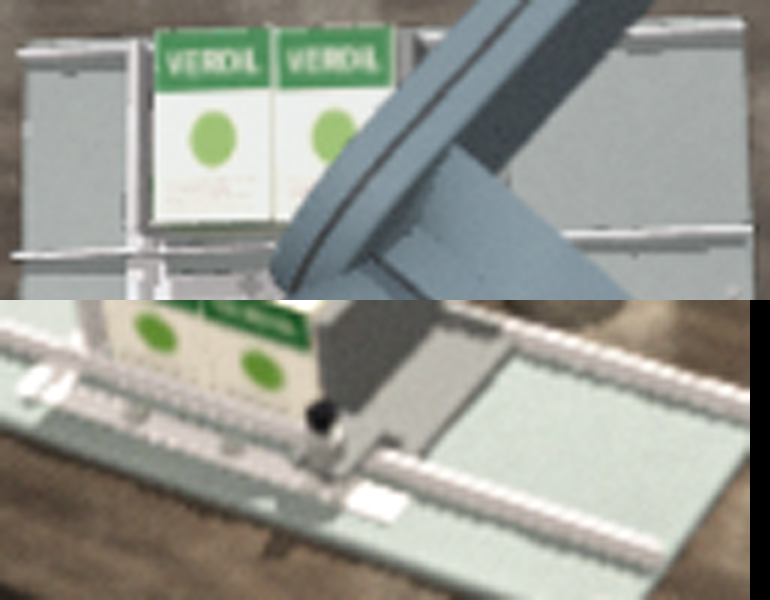

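```bash
python3 - <<'E'
from h import *
X=onz("scene",(125+322.5/6-.5,175+116.5/6-.5),.06);print("pin y",X@ex,X@ey)
im=robot.read_camera("top");r=slice(193,199)
print(im[r,190:216].mean((0,2)).round())
e=onz("top",T(140,60),.077)@ey
for x in(198,199,200,201,202,203,204): print(x,(e-onz("top",(x,194.5),.087)@ey).round(4))
E
```

```text
pin y 0.4041554011741603 -0.0805336133886683
[162. 145. 152. 149. 152. 165. 125. 109. 122. 160. 134. 149. 144. 116.
 124. 144. 150. 150. 149. 144. 132. 123. 124. 125. 126. 134.]
198 0.1307
199 0.1336
200 0.1364
201 0.1393
202 0.1421
203 0.1449
204 0.1478
```

```bash
python3 -c "
from plant import robot
print(robot.close_job())"
```

```text
the job is handed in; nothing more can be done
None
```

I pushed the follower about 106 mm along the channel until the pin clicked into the notch, then backed the arm off and handed the job in; the camera puts the pin within about 1 mm of the notch's middle, as worked out from the end plate.

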